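# Proof-pull a bonded coat peg on the bench pull tester

## Task

Proof-test the glue joint of the tile that has a wooden coat peg on its face: seat the tile flat in the square nest of the bench pull tester, peg upwards inside the steel yoke, then slide the forked keeper fully home over the tile. Then draw the tester's upright black pull post out against its spring, so that the yoke pulls on the peg, until the pointer stands at the index clip on the scale and not well past it, and finish while still holding the post out with the pointer at the index. Leave the other things on the table where they are.

Things in the scene. Friction and masses are not known exactly. Their poses are not given: they have to be found in the camera images.
- tester: bench pull tester fixed to the table: dark steel base 370 x 96 mm, top face 16 mm above the table. Origin: centre of its underside; z up. Along its x axis from -x to +x: black pull post, grey spring barrel (36 mm wide, roof 44 mm above the table, rear end 38 mm from the nest's centre), square nest, keeper. Only the post, the keeper knob and a loaded peg stand higher than 50 mm
- nest (a point): centre of the nest's floor, 65 mm from the tester's origin along +x, 16 mm above the table; axes as the tester's. 55 mm square, sides along the tester's x, y; walls 5.5 mm upright, then flaring 45 degrees for 4 mm. Open above; before pulling, the yoke (6 mm steel rod, 36 to 42 mm above the table) frames it, side bars 38 mm either side of the centre, cross bar with a 10 mm roller 35 mm behind (+x)
- peg_tile: the loose work piece: glazed tile 50 x 50 x 9 mm lying flat, with a round beech peg 14 mm thick bonded upright to the middle of its face (peg top 70 mm above the tile's underside). 60 to 105 g. Origin: centre of the tile's underside; x, y along its edges, z along the peg. Any quarter turn fits the nest. It can be carried by the peg
- peg_top (a point): centre of the top end of the peg on the tile
- keeper (a joint): slide of the forked keeper, m: 0 = fully home, its prongs over two edges of the nest, 1 to 2 mm above a seated tile; 0.040 = drawn back, clear of the nest. Starts at 0.036 to 0.040, moves along the tester's x (home is towards -x), takes about 1.5 N, stays where it is left. It keeps the pull from tipping the tile up
- keeper_knob (a point): centre of the top of the keeper's upright round black knob, 14 mm thick, 42 mm tall, top 73 mm above the table. The knob can be pinched or pushed along; with the keeper home it is 57 mm from the nest's centre along the tester's +x
- carriage: the tester's sliding part: grey spring barrel with white scale, and the yoke. Pulled by the post it first slides up to 32 mm towards the tester's -x (under 1 N, a weak spring takes it back); with a peg loaded it stops after about 23 to 26 mm, when the roller on the yoke's cross bar meets the peg, and only then does the pointer move. Origin starts at the tester's origin, axes are the tester's
- pull_handle: pull rod with its upright post and pointer. It slides out of the barrel towards the tester's -x, up to 58 mm, against a return spring (about 2 N at rest plus 0.2 N per mm), and springs back if let go. Its origin is not on the part: use the two points
- handle_post (a point): centre of the top of the upright round black pull post at the end of the pull rod: 16 mm thick, its top 92 mm above the table, free to grip over the upper 45 mm; 85 mm from the tester's origin along -x before pulling
- pointer (a point): tip of the pointer that rides in the slot on the barrel's roof and moves with the pull post; it stands at the scale's zero when the spring is relaxed
- index (a point): the proof load mark: the point in the slot that the index clip on the barrel's edge points at; axes as the tester's. The pull is right when the pointer's tip is here. Set 24 to 42 mm from the scale's zero towards -x; it rides on the carriage. The scale has a line every 5 mm
- plain_tile: bystander: a glazed tile 50 x 50 x 9 mm without a peg, lying flat; origin centre of its underside
- amber_jar: bystander: small glass jar with a white lid, 43 mm wide, 39 mm tall; origin centre of its underside
- red_pot: bystander: paint pot with a red lid, 62 mm wide, 68 mm tall; origin centre of its underside
Things that resemble listed ones, but are neither listed nor needed, are in the scene too. Leave any green or yellow look-alike of the peg_tile alone.

How it is judged (in metres and radians):
On the way, in this order (a step that is already met when the one before it is completed fails the run):
1. the peg tile sits flat in the nest (horizontal distance between peg_tile and nest below 0.005 m and z of peg_tile in the frame of nest below 0.003 m and angle between peg_tile's own z axis and vertical below 0.06 rad), for 0.2 s.
2. the keeper is fully home over the seated tile (all of step 1 and value of joint keeper below 0.004 m and x of pointer in the frame of index above 0.012 m), for 0.2 s.
At the end, for the whole second after the job is handed in: The fingers hold the pull post out with the pointer within 5 mm of the index and still, the yoke pulling on the peg, the keeper within 4 mm of fully home and the peg tile seated in the nest (within 6 mm of its centre, 4 mm of its floor and about 5 degrees of flat) (x of pointer in the frame of index between -0.005 and 0.005 m and linear speed of pull_handle below 0.01 m/s and contact force between the fingers and pull_handle above 2 N and contact force between carriage and peg_tile above 2.5 N and value of joint keeper below 0.004 m and horizontal distance between peg_tile and nest below 0.006 m and z of peg_tile in the frame of nest below 0.004 m and angle between peg_tile's own z axis and vertical below 0.09 rad); the arm keeps its last pose, push and grip.
It fails at once if the pointer is pulled more than 12 mm past the index (x of pointer in the frame of index below -0.012 m).
It fails at once if a bystander is moved more than 30 mm (distance of any of plain_tile, amber_jar, red_pot from where it was at the start of the episode above 0.03 m).
It also fails if it takes over 61 s, if anything falls off the work surface, if the arm or the gripper's body presses on something with over 40 N, if the wrist force passes 120 N, or if a joint passes its speed limit or range.

## Robot

A 6-joint arm with a two-finger parallel gripper is mounted at the origin on a cart in front of the work surface, level with it; the furniture and walls round the work are solid. World frame = base frame: x ahead of the robot, y to its left, z up, the work surface at z = 0. Lengths are in mm, angles in rad, forces in N, time in s.
With the tool pointing down it reaches from about 375 to 900 mm from the base axis. Payload 3.1 kg.
Tool frame: the origin (TCP) lies midway between the tips of the shut fingers; the grasp point (between the pads) lies 19 mm behind it; z points along the fingers, y is the line along which they close (so a half turn about z gives the same grasp; the last joint's range is limited). The gripper opens to 87 mm and grips with 3 to 60 N. Pads are 19 mm wide; open, the fingers measure 117 mm over their backs; the gripper's body (75 mm by 190 mm) begins 51 mm behind the grasp point.
Start: joints at [-1.361, 0.527, 1.433, -0, 1.181, -0.178], TCP at [236.944, -578.32, 222.548] pointing down, gripper open.
Joint ranges: [-3.08, 3.08], [-0.75, 2.2], [0.22, 2.44], [-1.43, 4.57], [0, 2.65], [-2.85, 2.85]. Speed limits (rad/s): [2.79, 2.79, 3.14, 3.14, 3.14, 3.14].

## Interface

Orientations are given as a unit quaternion [x, y, z, w].
In Python, from bench import observe, read_camera, camera_info, finish_job gives the robot as it stands. The module is installed in compiled form; this text tells all that it offers.
- The arm moves only by the tool drive_tool, never from a script. Its arguments are lists of equal length, an entry for each row: "rot": the turn, a rotation vector about the tool's x, y, z in degrees, a list of three; "dp": the shift along the tool's x, y, z in m, a list of three; "grip": the closure, from 0 (fully open) to 1 (shut). A call has 1 to 20 rows; each row shifts and turns the commanded pose from where the row before left it, along the tool's axes as they then stand; what a row does not reach is not made up. A row lasts 1/8 s, in which the tool goes at most 62.5 mm and 10.7 degrees, less where a joint would pass 70% of its speed; a pose out of reach is approached as far as the arm can. A call with a gripper value outside its range is refused whole. The fingers move at their own pace and stop on an object; "force" is the grip in N (left out, the last holds). Time passes only in rows, so rows that do not move let the fingers close. It gives the time, the measured TCP pose, the force, the opening and the grip force at its end, in the units of the state.
- observe(): the state, without advancing time (a new reading comes with each control period).
- read_camera(name): name is "scene" or "side" or "wrist"; returns the picture (400x640x3 uint8, blue, green, red); there is no depth.
- camera_info(name): a dict with "fx", "fy", "cx", "cy" (pixels), "R" (3x3) and "t" (3): a world point X has camera coordinates R X + t; the wrist camera has in their place "T_tool_cam" (4x4, takes a point from camera to tool coordinates, whose origin is the TCP and whose axes are the flange's). Camera axes: x right, y down, z forward; pixel columns grow to the right and rows downward; lengths in mm; the calibration is good to about 2 mm. A picture is of the moment at which its call begins: read the wrist's pose just before it. camera_info takes no time and is no camera call.
- finish_job(): hands the job in; it is judged then, once.
The state is a dict: "t": time; "joint_positions": joint angles; "dq": joint speeds; "joint_torque": joint torques, N m; "tcp_pos": TCP position; "orientation": TCP orientation; "ft_force": force on the tool from outside, world axes, zero at the start; "torque": the same for the moment, N m; "grip_width": finger opening in mm; "gripper_force": force on a finger pad.
Only numpy, scipy, OpenCV 4.12 (cv2) and the standard library are available. Lean on these libraries where they do the work, as an engineer would, in place of code of your own. Each camera call takes 0.05 s, during which the arm holds its last target. There are 200 camera calls.

## Working session

There is one attempt and no reset: what is moved stays moved. The work goes in short steps, Python scripts to look and compute and a tool call to move; the robot and the scene stay as the last step left them, time stands still between calls to the robot, and variables do not carry over. Pictures are saved under pics/ and viewed, at most 10 in all, crops included, and the job is handed in when it is done.

Besides the shell and the picture viewer there is one more tool, called after "Call:" by a JSON object that holds its "fn" and its "kwargs", one argument or row to a line. drive_tool: Moves the arm, as the interface text tells. Its arguments: {"type":"object","properties":{"rot":{"type":"array"},"dp":{"type":"array"},"grip":{"type":"array"},"force":{"type":"number"}},"required":["rot","dp","grip"]}

```bash
mkdir -p pics
python3 - <<'E'
from bench import *
import cv2,json,numpy as np
print(observe())
for n in("scene","side"):
    im=read_camera(n);cv2.imwrite(f"pics/{n}0.png",im)
    print(n,{k:np.round(v,4).tolist() for k,v in camera_info(n).items()})
print({k:np.round(v,4).tolist() for k,v in camera_info("wrist").items()})
E
```

```text
{'t': 0.0, 'joint_positions': array([-1.36053568e+00,  5.28451284e-01,  1.43389104e+00,  1.66452735e-05,
        1.18141661e+00, -1.78510799e-01]), 'dq': array([ 4.59273344e-04,  6.14980984e-04,  1.00205902e-03,  1.86623330e-03,
        4.45961163e-04, -3.68893492e-05]), 'joint_torque': array([-7.75077369e-04, -4.40044820e+01, -1.76592654e+01,  6.32943562e-02,
        5.84096066e-02, -1.72167606e-04]), 'tcp_pos': array([ 236.77756441, -577.62167488,  221.58437419]), 'orientation': array([ 9.81166547e-01,  1.93160643e-01, -9.49884669e-06, -1.08312884e-03]), 'ft_force': array([-0.31703125, -0.86012258, -0.07336058]), 'torque': array([ 0.02921978, -0.04581422,  0.01327041]), 'gripper_force': 0.0, 'grip_width': 86.73525454898581}
scene {'fx': 421.724, 'fy': 421.724, 'cx': 322.0039, 'cy': 204.8975, 'R': [[-0.9021, -0.4313, 0.0159], [-0.3369, 0.6806, -0.6505], [0.2697, -0.5922, -0.7593]], 't': [450.0406, 277.4746, 850.6926]}
side {'fx': 419.5159, 'fy': 419.5159, 'cx': 323.5834, 'cy': 196.6675, 'R': [[-0.9639, -0.266, 0.0118], [-0.1594, 0.541, -0.8258], [0.2133, -0.7979, -0.5638]], 't': [494.3639, 183.9539, 979.9737]}
{'fx': 325.5182, 'fy': 325.5182, 'cx': 321.1471, 'cy': 204.7793, 'T_tool_cam': [[-0.0007, -0.9563, -0.2925, 80.183], [1.0, -0.0005, -0.0007, 0.2805], [0.0006, -0.2925, 0.9563, -162.199], [0.0, 0.0, 0.0, 1.0]]}
```

View pics/scene0.png

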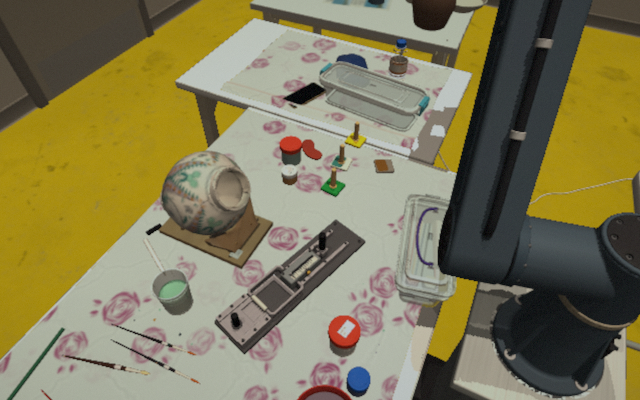

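View pics/side0.png

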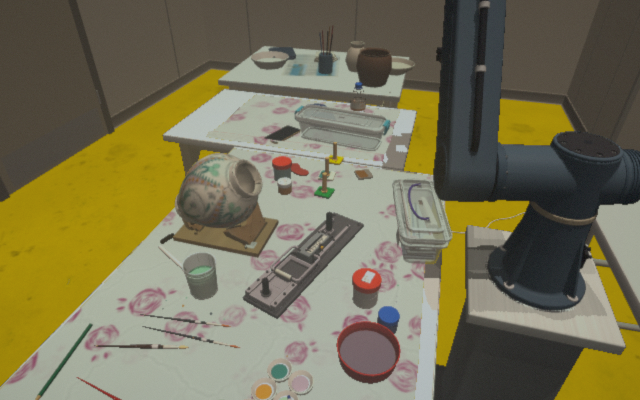

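The scene view shows the white peg tile near (341,160), between the green (333,185) and yellow (356,140) look-alikes. The tester's post is at about (323,235) and its knob at (236,315). Next I'll turn these into positions and look closer.

```bash
cat > h.py <<'E'
from bench import *
import cv2,numpy as np
from scipy.spatial.transform import Rotation as Ro
def cam(n,s=None):
    c=camera_info(n);K=np.array([[c["fx"],0,c["cx"]],[0,c["fy"],c["cy"]],[0,0,1]])
    if n!="wrist": R,t=np.array(c["R"]),np.array(c["t"])
    else:
        s=s or observe();T=np.array(c["T_tool_cam"]);A=Ro.from_quat(s["orientation"]).as_matrix()
        Rw=A@T[:3,:3];tw=A@T[:3,3]+s["tcp_pos"];R=Rw.T;t=-R@tw
    return K,R,t
def ray(n,u,v,z,s=None):
    K,R,t=cam(n,s);d=R.T@np.linalg.solve(K,[u,v,1]);o=-R.T@t
    return o+d*(z-o[2])/d[2]
def proj(n,X,s=None):
    K,R,t=cam(n,s);p=K@(R@np.array(X,float)+t);return p[:2]/p[2]
E
python3 - <<'E'
from h import *
np.set_printoptions(precision=1,suppress=True)
for n,l in {"scene":[("peg",342,147,70),("tile",341,163,9),("post",323,234,92),("knob",236,314,73)],"side":[("peg",326,158,70),("post",329,213,92),("knob",265,279,73)]}.items():
    for a,u,v,z in l: print(n,a,ray(n,u,v,z))
a=cv2.imread("pics/scene0.png")[125:210,270:400]
b=cv2.imread("pics/scene0.png")[210:360,205:375]
a=cv2.resize(a,None,fx=4,fy=4,interpolation=2);b=cv2.resize(b,(400,340),interpolation=2)
cv2.imwrite("pics/c1.png",a)
E
```

```text
scene peg [ 575.9 -281.5   70. ]
scene tile [ 576.6 -284.1    9. ]
scene post [491.  15.  92.]
scene knob [563.8 246.   73. ]
side peg [ 583.5 -280.9   70. ]
side post [495.   19.5  92. ]
side knob [569.1 251.   73. ]
```

View pics/c1.png

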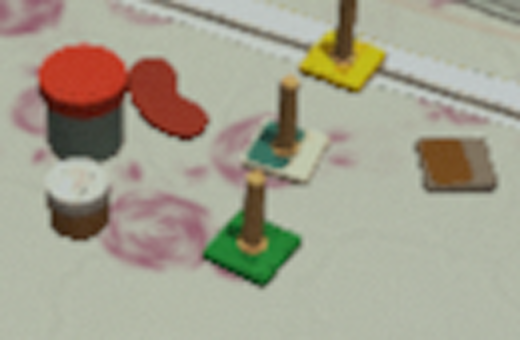

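White peg tile is at about (577,-281), with the green tile on its +y side and the yellow on its -y side. I'll move above it for a close look.

Call:
{"fn": "drive_tool", "kwargs": {
  "rot": [
    [0,0,0],
    [0,0,0],
    [0,0,0],
    [0,0,0],
    [0,0,0],
    [0,0,0],
    [0,0,0],
    [0,0,0],
    [0,0,0],
    [0,0,0],
    [0,0,0],
    [0,0,0]
  ],
  "dp": [
    [0.0427,-0.0146,0],
    [0.0427,-0.0146,0],
    [0.0427,-0.0146,0],
    [0.0427,-0.0146,0],
    [0.0427,-0.0146,0],
    [0.0427,-0.0146,0],
    [0.0427,-0.0146,0],
    [0.0427,-0.0146,0],
    [0.0427,-0.0146,0],
    [0.0427,-0.0146,0],
    [0,0,0],
    [0,0,0]
  ],
  "grip": [0.4,0.4,0.4,0.4,0.4,0.4,0.4,0.4,0.4,0.4,0.4,0.4]
}}

```text
t: 1.6
tcp_pos: [576.1, -281.3, 222.0]
orientation: [0.981, 0.193, -0.001, -0.0]
ft_force: [-0.2, -0.2, 0.1]
grip_width: 52.2
gripper_force: 0.0
```

Run:
```python
from h import *
np.set_printoptions(precision=2,suppress=True)
s=observe();im=read_camera("wrist");cv2.imwrite("pics/w1.png",im)
import pickle;pickle.dump(s,open("s1.pkl","wb"))
print(s["t"],s["tcp_pos"],s["orientation"],s["grip_width"],s["joint_positions"])
```

```text
1.6 [ 576.14 -281.26  221.97] [ 0.98  0.19 -0.   -0.  ] 52.15898523200046 [-0.63  0.55  1.39 -0.    1.2   0.55]
```

View pics/w1.png

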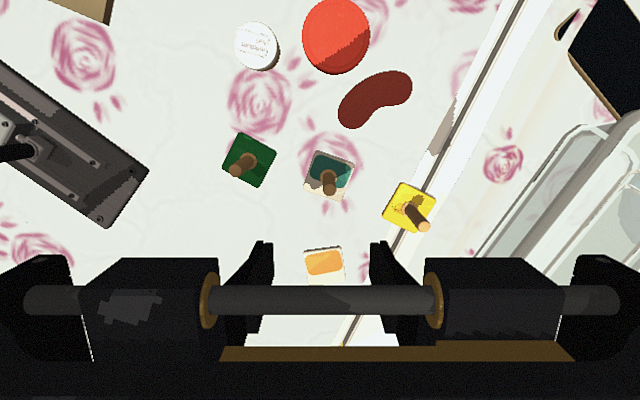

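Wrist view: the white/teal tile's corners are about (313,149), (355,161), (347,201), (303,189). Its peg top is near (330,190), and the fingers clear both neighbours.

Run:
```python
from h import *
import pickle;s=pickle.load(open("s1.pkl","rb"))
np.set_printoptions(precision=1,suppress=True)
C=[ray("wrist",u,v,9,s) for u,v in[(313,149),(355,161),(347,201),(303,189)]]
print(np.array(C),np.mean(C,0))
for i in range(4):
    d=C[(i+1)%4]-C[i];print(np.degrees(np.arctan2(d[1],d[0]))%90,np.linalg.norm(d))
print("pegtop",ray("wrist",330,191,70,s),"tool proj",proj("wrist",s["tcp_pos"],s))
print("green",ray("wrist",235,170,70,s),"yellow",ray("wrist",425,226,70,s))
im=cv2.imread("pics/w1.png");c=cv2.resize(im[130:220,280:380],None,fx=6,fy=6,interpolation=2)
# hue-based mask: brown peg
h=cv2.cvtColor(im,cv2.COLOR_BGR2HSV)
m=cv2.inRange(h,(5,60,40),(18,220,200));m[:,:315]=0;m[:,345:]=0;m[:165]=0;m[205:]=0
ys,xs=np.nonzero(m);print(xs.min(),xs.max(),ys.min(),ys.max())
cv2.imwrite("pics/c2.png",c)
```

```text
[[ 602.1 -260.4    9. ]
 [ 607.7 -310.5    9. ]
 [ 560.  -321.2    9. ]
 [ 553.8 -266.9    9. ]] [ 580.9 -289.8    9. ]
6.39727033789859 50.43331779928921
12.70570053424106 48.94269755771399
6.519500415330214 54.655469211097234
7.755093111718136 48.77663332781709
pegtop [ 577.8 -290.    70. ] tool proj [320.9 258.1]
green [ 562.2 -195.9   70. ] yellow [ 580.6 -394.9   70. ]
315 336 169 195
```

View pics/c2.png

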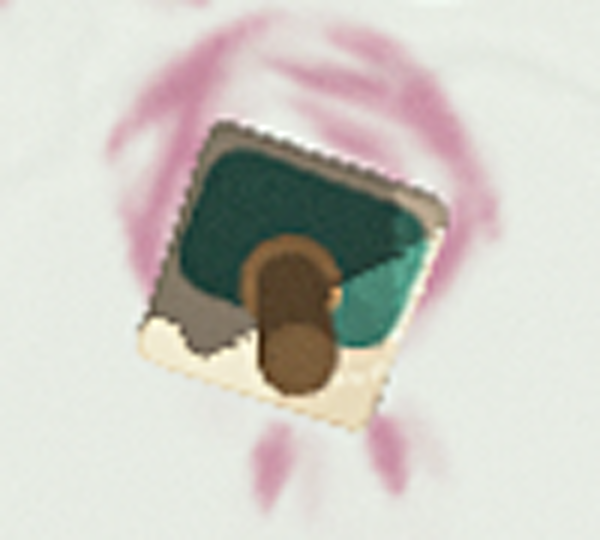

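Call:
{"fn": "drive_tool", "kwargs": {
  "rot": [
    [0,0,0],
    [0,0,0],
    [0,0,0],
    [0,0,0],
    [0,0,0],
    [0,0,0],
    [0,0,0],
    [0,0,0],
    [0,0,0],
    [0,0,0],
    [0,0,0],
    [0,0,0],
    [0,0,0],
    [0,0,0]
  ],
  "dp": [
    [0,0.0018,0.0368],
    [0,0.0018,0.0368],
    [0,0.0018,0.0368],
    [0,0.0018,0.0368],
    [0,0.0018,0.0368],
    [0,0,0],
    [0,0,0],
    [0,0,0],
    [0,0,0],
    [0,0,0],
    [0,0,-0.03],
    [0,0,-0.05],
    [0,0,-0.05],
    [0,0,-0.054]
  ],
  "grip": [0.5,0.5,0.5,0.5,0.5,0.5,1,1,1,1,1,1,1,1],
  "force": 35
}}

```text
t: 3.4
tcp_pos: [579.7, -289.2, 223.8]
orientation: [0.981, 0.193, -0.0, -0.0]
ft_force: [0.2, -0.3, -1.0]
grip_width: 13.2
gripper_force: 34.9
```

Call:
{"fn": "drive_tool", "kwargs": {
  "rot": [
    [0,0,0],
    [0,0,0],
    [0,0,0],
    [0,0,0],
    [0,0,0],
    [0,0,0],
    [0,0,0],
    [0,0,0],
    [0,0,7.35],
    [0,0,7.35],
    [0,0,7.3],
    [0,0,0],
    [0,0,0]
  ],
  "dp": [
    [0.0012,-0.0522,0],
    [0.0012,-0.0522,0],
    [0.0012,-0.0522,0],
    [0.0012,-0.0522,0],
    [0.0012,-0.0522,0],
    [0.0012,-0.0522,0],
    [0.0012,-0.0522,0],
    [0.0012,-0.0522,0],
    [0,0,0],
    [0,0,0],
    [0,0,0],
    [0,0,0],
    [0,0,0]
  ],
  "grip": [1,1,1,1,1,1,1,1,1,1,1,1,1]
}}

```text
t: 5.03
tcp_pos: [430.7, 100.4, 222.7]
orientation: [1.0, 0.003, 0.0, 0.0]
ft_force: [-0.2, 0.8, -0.9]
grip_width: 13.5
gripper_force: 34.8
```

Run:
```python
from h import *
np.set_printoptions(precision=3,suppress=True)
s=observe();im=read_camera("wrist");cv2.imwrite("pics/w2.png",im)
import pickle;pickle.dump(s,open("s2.pkl","wb"))
print(s["t"],s["tcp_pos"],s["orientation"],s["grip_width"],s["joint_positions"])
```

```text
5.025 [430.663 100.393 222.66 ] [1.    0.003 0.    0.   ] 13.544385721468625 [-0.025  0.282  1.871  0.     0.988  1.539]
```

View pics/w2.png

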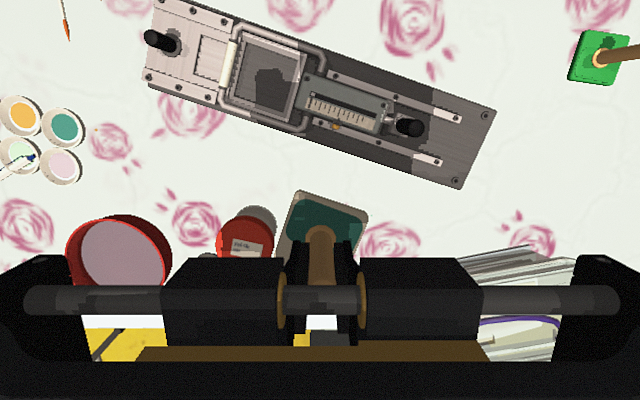

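Run:
```python
import cv2
im=cv2.imread("pics/w2.png")[0:195,135:500]
cv2.imwrite("pics/c3.png",cv2.resize(im,None,fx=2.19,fy=2.19,interpolation=2))
```

```text
(no output)
```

View pics/c3.png

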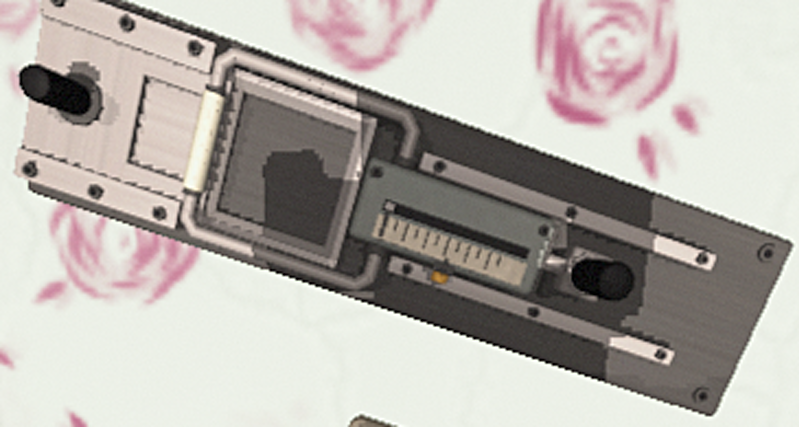

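Run:
```python
from h import *
import pickle;s=pickle.load(open("s2.pkl","rb"))
np.set_printoptions(precision=1,suppress=True)
P=lambda x,y,z:ray("wrist",135+x/2.19,y/2.19,z,s)
knob,post=P(38,80,73),P(613,282,92)
A,B,C=P(792,240,16),P(712,414,16),P(30,190,16)
print("knob",knob,"post",post,"base",A,B,C,np.linalg.norm(A-B),np.linalg.norm(C-B))
for p,q in((post,knob),(B,C),(B,A)):
    d=q-p;print(np.degrees(np.arctan2(d[1],d[0])))
d=C-B;d/=np.linalg.norm(d);n=np.array([-d[1],d[0],0])
if n@(A-B)<0:n=-n
print("dir",d,n)
org=(A+B)/2+185*d; print("origin",org,"nest",org+65*d,"post exp",org-85*d,"knob rel",(knob-org)@d,(knob-org)@n,"post rel",(post-org)@d,(post-org)@n)
for nm,x,y,z in(("zero",388,205,44),("clip",440,275,44),("tickL",380,222,44),("tickR",500,258,44)):
    q=P(x,y,z);print(nm,(q-org)@d,(q-org)@n)
N=[P(*c,16) for c in((242,92),(362,122),(333,262),(218,215))]
for q in N: print("nestfl",(q-org)@d-65,(q-org)@n)
N=[P(*c,25.5) for c in((238,72),(378,118),(342,268),(200,225))]
for q in N: print("nesttop",(q-org)@d-65,(q-org)@n)
# tile held
for c in((296,191),(367,213)): print("tile edge",ray("wrist",*c,193,s))
d2=ray("wrist",367,213,193,s)-ray("wrist",296,191,193,s);print(np.degrees(np.arctan2(d2[1],d2[0]))%90,np.linalg.norm(d2))
```

```text
knob [566.9 247.   73. ] post [491.7  18.2  92. ] base [507.6 -90.2  16. ] [418.3 -62.2  16. ] [528.7 284.7  16. ] 93.5367108849349 364.0275281140326
71.79932475306032
72.35299815433267
-17.471865549093167
dir [0.3 1.  0. ] [ 1.  -0.3 -0. ]
origin [519.  100.1  16. ] nest [538.7 162.   16. ] post exp [493.3  19.1  16. ] knob rel 154.54476538400675 1.0799436244146439 post rel -86.3239403663677 -1.2477452223493064
zero 9.963773857025213 -0.14355815556351098
clip -22.343213488823015 -22.08325064802891
tickL 11.222142030789307 -8.26502119893164
tickR -46.26342487802227 -6.274220538105513
nestfl 26.239028665045396 27.21518949146865
nestfl -31.087543222796604 32.2508041830808
nestfl -35.993387919806636 -33.80283407659747
nestfl 24.06512915819789 -29.771850158921726
nesttop 27.57699073447162 33.754134372536846
nesttop -38.54409001474565 35.11951965339323
nesttop -41.77374113345485 -34.505923940559626
nesttop 28.883348224495293 -36.34156855227876
tile edge [460.9 115.7 193. ]
tile edge [447.1  71.8 193. ]
72.48470694595133 46.00098713304876
```

Call:
{"fn": "drive_tool", "kwargs": {
  "rot": [
    [0,0,0],
    [0,0,0],
    [0,0,0],
    [0,0,0],
    [0,0,0],
    [0,0,0],
    [0,0,0],
    [0,0,0],
    [0,0,0]
  ],
  "dp": [
    [0.0356,-0.0188,0],
    [0.0356,-0.0188,0],
    [0.0357,-0.0189,0],
    [0,0,0.04],
    [0,0,0.04],
    [0,0,0.035],
    [0,0,0.02],
    [0,0,0],
    [0,0,0]
  ],
  "grip": [1,1,1,1,1,1,1,1,1]
}}

```text
t: 6.2
tcp_pos: [538.1, 157.4, 88.2]
orientation: [1.0, 0.003, 0.001, -0.0]
ft_force: [0.0, 0.2, -1.1]
grip_width: 13.1
gripper_force: 34.8
```

Run:
```python
from h import *
np.set_printoptions(precision=3,suppress=True)
s=observe();w=read_camera("wrist");cv2.imwrite("pics/w3.png",w)
import pickle;pickle.dump(s,open("s3.pkl","wb"))
print(s["tcp_pos"],s["orientation"],s["grip_width"])
sc=read_camera("scene");cv2.imwrite("pics/s3.png",sc)
a=cv2.resize(w[60:300,150:490],None,fx=1.3,fy=1.3,interpolation=2) if 0 else w[0:310,110:530]
b=cv2.resize(sc[215:350,205:335],None,fx=2.9,fy=2.9,interpolation=2)
a=cv2.resize(a,None,fx=1.0,fy=1.0)
H=max(a.shape[0],b.shape[0]);o=np.zeros((H,a.shape[1]+b.shape[1],3),np.uint8);o[:a.shape[0],:a.shape[1]]=a;o[:b.shape[0],a.shape[1]:]=b
print(o.shape);cv2.imwrite("pics/c4.png",o)
```

```text
[538.084 157.416  88.211] [ 1.     0.003  0.001 -0.   ] 13.0941050275909
(392, 797, 3)
```

View pics/c4.png

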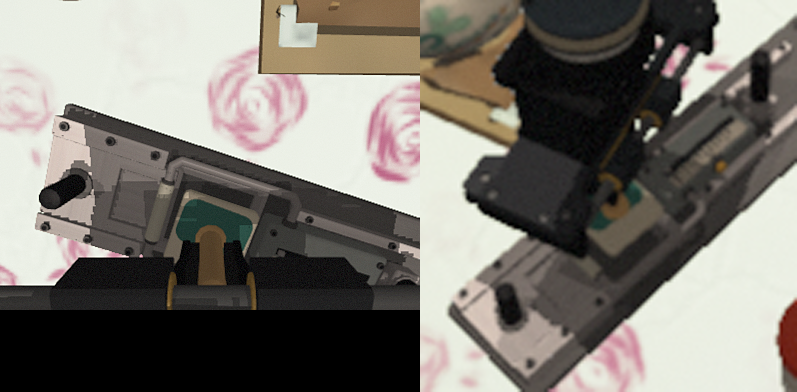

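Run:
```python
from h import *
import pickle;s=pickle.load(open("s3.pkl","rb"))
np.set_printoptions(precision=1,suppress=True)
a=np.radians(72.3);d=np.array([np.cos(a),np.sin(a),0]);n=np.array([d[1],-d[0],0])
R=lambda u,v,z:ray("wrist",u,v,z,s)
T=[R(295,190,59),R(370,208,59)];print("tile far corners rel tcp",[((t-s["tcp_pos"])@d,(t-s["tcp_pos"])@n) for t in T])
for nm,u,v,z in(("bar pt",350,178,39),("roller mid",270,212,39),("knobtop",162,197,73)):
    q=R(u,v,z)-s["tcp_pos"];print(nm,R(u,v,z),q@d,q@n)
im=cv2.imread("pics/w3.png")[150:270,250:420];cv2.imwrite("pics/c5.png",cv2.resize(im,None,fx=4.5,fy=4.5,interpolation=2))
```

```text
tile far corners rel tcp [(np.float64(24.48740868852775), np.float64(24.78831967570517)), (np.float64(-22.797655725446894), np.float64(28.0816710289012))]
bar pt [572.4 138.2  39. ] -7.832392387620228 38.511433552020144
roller mid [548.4 192.2  39. ] 36.31813031276745 -0.7268664425233496
knobtop [568.3 247.4  73. ] 94.92695421184823 1.4206082749235385
```

View pics/c5.png

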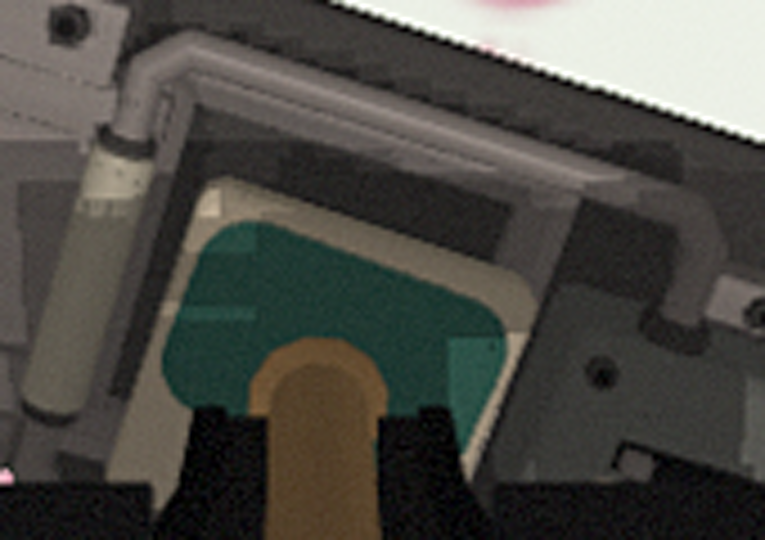

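Tile, yoke and yaw agree within 1 mm and 1°, so I'll lower straight in.

Call:
{"fn": "drive_tool", "kwargs": {
  "rot": [
    [0,0,0],
    [0,0,0],
    [0,0,0],
    [0,0,0],
    [0,0,0],
    [0,0,0],
    [0,0,0],
    [0,0,0]
  ],
  "dp": [
    [0,0,0.008],
    [0,0,0.008],
    [0,0,0.006],
    [0,0,0.005],
    [0,0,0.004],
    [0,0,0.003],
    [0,0,0],
    [0,0,0]
  ],
  "grip": [1,1,1,1,1,1,1,1]
}}

```text
t: 7.3
tcp_pos: [538.2, 158.1, 54.9]
orientation: [1.0, 0.002, 0.001, -0.001]
ft_force: [-1.9, 1.9, 8.0]
grip_width: 12.9
gripper_force: 35.0
```

Call:
{"fn": "drive_tool", "kwargs": {
  "rot": [
    [0,0,0],
    [0,0,0],
    [0,0,0],
    [0,0,0],
    [0,0,0],
    [0,0,0],
    [0,0,0],
    [0,0,0]
  ],
  "dp": [
    [0,0,0],
    [0,0,0],
    [0,0,0],
    [0,0,-0.03],
    [0,0,-0.05],
    [0,0,-0.05],
    [-0.04,0,0],
    [0,0,0]
  ],
  "grip": [0.5,0.5,0.5,0.5,0.5,0.5,0.5,0.5]
}}

```text
t: 8.3
tcp_pos: [493.6, 157.2, 183.6]
orientation: [1.0, 0.003, -0.002, 0.0]
ft_force: [-0.6, 0.7, -1.2]
grip_width: 43.3
gripper_force: 0.0
```

Run:
```python
from h import *
s=observe();w=read_camera("wrist");cv2.imwrite("pics/w4.png",w)
import pickle;pickle.dump(s,open("s4.pkl","wb"))
print(s["tcp_pos"],s["orientation"],s["grip_width"],s["ft_force"])
cv2.imwrite("pics/c6.png",cv2.resize(w[0:240,130:530],None,fx=2,fy=2,interpolation=2))
```

```text
[493.63512601 157.15789662 183.60433215] [ 9.99994321e-01  2.70845918e-03 -1.99697366e-03  1.85125067e-04] 43.2630840495331 [-0.61483674  0.71392136 -1.16362122]
```

View pics/c6.png

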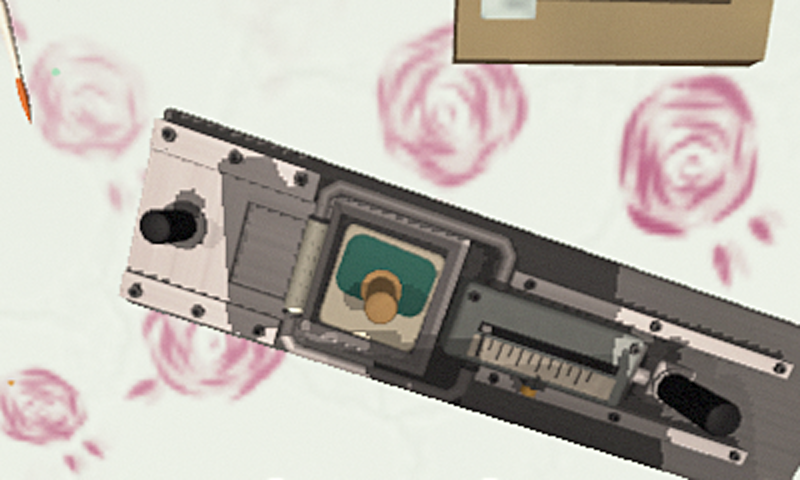

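Run:
```python
from h import *
import pickle;s=pickle.load(open("s4.pkl","rb"))
np.set_printoptions(precision=1,suppress=True)
a=np.radians(72.3);d=np.array([np.cos(a),np.sin(a),0]);n=np.array([d[1],-d[0],0])
P=lambda x,y,z:ray("wrist",130+x/2,y/2,z,s)
k=P(155,226,73);p=P(719,417,92);peg=P(381,307,86);z=P(485,330,44);c=P(528,393,44)
print("knob",k,"post",p,"peg",peg,"knob-peg d",(k-peg)@d,(k-peg)@n,"post-peg",(p-peg)@d,(p-peg)@n,"index from zero",(c-z)@d,(c-z)@n)
q=[P(*x,44) for x in((481,350),(605,385))];print("ticks len",(q[1]-q[0])@d, "zero rel t0",(z-q[0])@d,"clip",(c-q[0])@d)
print("home knob",peg+57*d)
```

```text
knob [567.  248.8  73. ] post [493.4  19.1  92. ] peg [536.8 157.6  86. ] knob-peg d 96.0905807920273 1.093081805582139 post-peg -145.13542674683094 0.7577376674192896 index from zero -30.473556499447135 -22.260018837797045
ticks len -62.53736186599811 zero rel t0 1.564371348933449 clip -28.90918515051369
home knob [554.1 211.9  86. ]
```

Call:
{"fn": "drive_tool", "kwargs": {
  "rot": [
    [0,0,0],
    [0,0,0],
    [0,0,0],
    [0,0,0],
    [0,0,0],
    [0,0,0],
    [0,0,0],
    [0,0,0],
    [0,0,0],
    [0,0,0]
  ],
  "dp": [
    [0.037,-0.0455,0],
    [0.037,-0.0455,0],
    [0,0,0.04],
    [0,0,0.04],
    [0,0,0.035],
    [0,0,0.015],
    [0,0,0],
    [0,0,0],
    [0,0,0],
    [0,0,0]
  ],
  "grip": [0.5,0.5,0.5,0.5,0.5,0.5,0.5,1,1,1],
  "force": 20
}}

```text
t: 9.6
tcp_pos: [571.6, 248.7, 54.7]
orientation: [1.0, 0.002, 0.001, -0.0]
ft_force: [-0.2, 0.2, 0.1]
grip_width: 21.0
gripper_force: 0.0
```

Call:
{"fn": "drive_tool", "kwargs": {
  "rot": [
    [0,0,0],
    [0,0,0],
    [0,0,0]
  ],
  "dp": [
    [-0.004,0,0],
    [0,0,0],
    [0,0,0]
  ],
  "grip": [0.7,1,1]
}}

```text
t: 9.98
tcp_pos: [566.4, 248.8, 53.6]
orientation: [1.0, 0.002, -0.0, -0.0]
ft_force: [-0.9, 0.2, 1.7]
grip_width: 13.1
gripper_force: 20.3
```

Call:
{"fn": "drive_tool", "kwargs": {
  "rot": [
    [0,0,0],
    [0,0,0],
    [0,0,0],
    [0,0,0],
    [0,0,0],
    [0,0,0],
    [0,0,0],
    [0,0,0]
  ],
  "dp": [
    [-0.0019,0.006,0],
    [-0.0019,0.006,0],
    [-0.0019,0.006,0],
    [-0.0019,0.006,0],
    [-0.0019,0.006,0],
    [-0.0019,0.006,0],
    [-0.0006,0.002,0],
    [0,0,0]
  ],
  "grip": [1,1,1,1,1,1,1,1]
}}

```text
t: 10.98
tcp_pos: [555.4, 214.1, 53.6]
orientation: [1.0, 0.001, 0.001, -0.003]
ft_force: [-2.6, 14.8, 0.9]
grip_width: 12.9
gripper_force: 20.0
```

Call:
{"fn": "drive_tool", "kwargs": {
  "rot": [
    [0,0,0],
    [0,0,0]
  ],
  "dp": [
    [-0.0005,0.0015,0],
    [0,0,0]
  ],
  "grip": [1,1]
}}

```text
t: 11.22
tcp_pos: [555.5, 214.0, 53.6]
orientation: [1.0, 0.001, 0.002, -0.004]
ft_force: [-3.0, 19.4, -1.4]
grip_width: 13.3
gripper_force: 20.0
```

Firm stop after 36 mm of travel, so the keeper is home. I'll release, rise and move over the post, and use saved images to fix the index distance.

Call:
{"fn": "drive_tool", "kwargs": {
  "rot": [
    [0,0,0],
    [0,0,0],
    [0,0,0],
    [0,0,0],
    [0,0,0],
    [0,0,0],
    [0,0,0],
    [0,0,0],
    [0,0,0],
    [0,0,0],
    [0,0,0]
  ],
  "dp": [
    [0,0,0],
    [0,0,0],
    [0,0,-0.03],
    [0,0,-0.04],
    [0,0,-0.04],
    [-0.0155,0.0487,0],
    [-0.0155,0.0487,0],
    [-0.0155,0.0487,0],
    [-0.0155,0.0487,0],
    [0,0,0],
    [0,0,0]
  ],
  "grip": [0.5,0.5,0.5,0.5,0.5,0.5,0.5,0.5,0.5,0.5,0.5]
}}

```text
t: 12.6
tcp_pos: [494.3, 13.0, 163.7]
orientation: [1.0, 0.002, 0.001, 0.0]
ft_force: [0.9, 0.3, -0.6]
grip_width: 43.8
gripper_force: 0.0
```

Run:
```python
from h import *
import pickle
np.set_printoptions(precision=1,suppress=True,linewidth=200)
a=np.radians(72.3);d=np.array([np.cos(a),np.sin(a),0]);n=np.array([d[1],-d[0],0])
s5=observe();im5=read_camera("wrist");cv2.imwrite("pics/w5.png",im5);pickle.dump(s5,open("s5.pkl","wb"))
cv2.imwrite("pics/s5.png",read_camera("scene"));cv2.imwrite("pics/d5.png",read_camera("side"))
print(s5["tcp_pos"])
def clip(im,n_,s,box):
    x0,y0,x1,y1=box;h=cv2.cvtColor(im,cv2.COLOR_BGR2HSV)[y0:y1,x0:x1]
    m=cv2.inRange(h,(8,120,70),(28,255,255));k,l,st,c=cv2.connectedComponentsWithStats(m)
    return [(st[i,4],*np.round(c[i]+[x0,y0],1)) for i in range(1,k) if st[i,4]>3]
for nm,im,s,box in(("w2",cv2.imread("pics/w2.png"),pickle.load(open("s2.pkl","rb")),(310,110,380,145)),("w4",cv2.imread("pics/w4.png"),pickle.load(open("s4.pkl","rb")),(375,180,420,215)),("w5",im5,s5,(0,0,640,250))):
    for r in clip(im,"wrist",s,box):
        print(nm,r,"d,n rel (539,158.5):",(ray("wrist",r[1],r[2],44,s)-[539,158.5,0])@np.array([d,n]).T)
print("scene",clip(cv2.imread("pics/s5.png"),0,0,(270,240,330,300)))
print("side",clip(cv2.imread("pics/d5.png"),0,0,(260,220,350,290)))
# tick profiles in a rectified top view of the barrel roof (z=44), 4 px/mm
for nm in("2","4"):
    s=pickle.load(open(f"s{nm}.pkl","rb"));g=cv2.imread(f"pics/w{nm}.png",0)
    for nn in(-14,-11,-8,-5,-2,1,4):
        ds=np.arange(-32,-132,-1.0);pp=np.array([proj("wrist",[539,158.5,44]+t*d+nn*n,s) for t in ds],np.float32)
        v=cv2.remap(g,pp[None,:,0],pp[None,:,1],1)[0];print(nm,nn,v)
```

```text
[494.3  13.  163.7]
w2 (np.int32(30), np.float64(335.2), np.float64(126.1)) d,n rel (539,158.5): [-83.5 -24.1]
w4 (np.int32(30), np.float64(393.4), np.float64(195.1)) d,n rel (539,158.5): [-82.2 -24.1]
w5 (np.int32(188), np.float64(530.1), np.float64(3.1)) d,n rel (539,158.5): [-256.5  198. ]
w5 (np.int32(866), np.float64(560.8), np.float64(122.2)) d,n rel (539,158.5): [-323.8  127.1]
w5 (np.int32(681), np.float64(148.9), np.float64(151.2)) d,n rel (539,158.5): [ 1.9 -3.4]
w5 (np.int32(9), np.float64(172.4), np.float64(149.0)) d,n rel (539,158.5): [-17.    4.7]
w5 (np.int32(27), np.float64(240.4), np.float64(202.7)) d,n rel (539,158.5): [-84.2 -24.3]
w5 (np.int32(238), np.float64(634.6), np.float64(216.3)) d,n rel (539,158.5): [-430.9   73.7]
scene [(np.int32(8), np.float64(308.1), np.float64(272.1)), (np.int32(117), np.float64(272.6), np.float64(288.8))]
side [(np.int32(13), np.float64(293.0), np.float64(249.2)), (np.int32(12), np.float64(294.5), np.float64(269.7))]
2 -14 [101 118 136 134  96  45  67  95 101 106 105 103 103 104 103 103 120 155 154 103  69 108 152 159 153 150 152 152
[... 4907 characters left out ...]
1  85  77  79  83  80  82  80  72  85  81  73  83  81  71  83  81  74  87  82  73  84
  80  75  82  86  73  83  86  76  85  89  78  79  77  77  75  67  76  77  70  78  78  67  70  69  61  65  68  65  68  70  64  66  70  61  75 119 130  92  71  84  86  86  81 113 153 108  84 125 164
 164 161]
4 4 [ 83  28  46  50  50  61  74  95 103 106 105 107 104 105 104 103 104 105 105 105 106 105 103 104 105 104 104 105 102 101 101 100 101 105 103 103 103 104 107 105 104 104 102 103 102 103 104 102 102
 101 103 102 101 103 103 102 103 105 105 103 103 102 102 103 103 100 104 104 104 104 101 100 101 106 103 103 105 100  94  90  90  82 105 154 160 108  78  84  88  84  98 142 168 147 114  87  58  33
  33  55]
```

Ticks give a clean scale, and parallax-corrected the index is 31.5 mm from zero. Now gripping the post.

Call:
{"fn": "drive_tool", "kwargs": {
  "rot": [
    [0,0,0],
    [0,0,0],
    [0,0,0],
    [0,0,0],
    [0,0,0],
    [0,0,0],
    [0,0,0],
    [0,0,0],
    [0,0,0],
    [0,0,0]
  ],
  "dp": [
    [0,-0.0045,0.03],
    [0,0,0.035],
    [0,0,0.03],
    [0,0,0.0115],
    [0,0,0],
    [0,0,0],
    [0,0,0],
    [0,0,0],
    [0,0,0],
    [0,0,0]
  ],
  "grip": [0.5,0.5,0.5,0.5,0.5,0.5,1,1,1,1],
  "force": 40
}}

```text
t: 14.0
tcp_pos: [493.8, 17.6, 57.3]
orientation: [1.0, 0.003, 0.0, 0.001]
ft_force: [-0.7, -4.3, 1.7]
grip_width: 15.0
gripper_force: 40.0
```

```bash
cat > m.py <<'E'
from h import *
import sys,pickle
np.set_printoptions(precision=2,suppress=True)
a=np.radians(72.3);d=np.array([np.cos(a),np.sin(a),0]);n=np.array([d[1],-d[0],0])
f=lambda v:np.array([d,n])@v
s=observe();w=read_camera("wrist");cv2.imwrite(f"pics/p{sys.argv[1]}.png",w)
print(s["t"],s["tcp_pos"],"force d,n",f(s["ft_force"]),"tcp d,n",f(s["tcp_pos"]-[539,158.5,0]),s["grip_width"])
def blobs(im,x0,y0,x1,y1):
    h=cv2.cvtColor(im,cv2.COLOR_BGR2HSV)[y0:y1,x0:x1];m=cv2.inRange(h,(8,120,70),(28,255,255))
    k,l,st,c=cv2.connectedComponentsWithStats(m);return [(st[i,4],c[i]+[x0,y0]) for i in range(1,k) if st[i,4]>3]
for A,c in blobs(w,0,0,640,260):
    q=f(ray("wrist",*c,39.4,s)-[539,158.5,0])
    if -140<q[0]<-60 and -35<q[1]<-10: print("wrist clip",A,c,q)
print("scene",[(A,c,f(ray("scene",*c,39.4)-[539,158.5,0])) for A,c in blobs(read_camera("scene"),290,230,350,300)])
print("side",[(A,c,f(ray("side",*c,39.4)-[539,158.5,0])) for A,c in blobs(read_camera("side"),285,200,350,262)])
E
python3 m.py 0
```

```text
14.0 [493.78  17.58  57.34] force d,n [-4.36  0.64] tcp d,n [-148.     -0.23] 14.953368019225053
wrist clip 43 [205.3  253.14] [-83.15 -27.02]
scene [(np.int32(16), array([327.19, 238.44]), array([-177.92,    8.48])), (np.int32(11), array([308.18, 272.18]), array([-84.31, -22.72]))]
side [(np.int32(14), array([292.86, 248.93]), array([-38.9 ,  31.89]))]
```

Call:
{"fn": "drive_tool", "kwargs": {
  "rot": [
    [0,0,0],
    [0,0,0],
    [0,0,0],
    [0,0,0],
    [0,0,0],
    [0,0,0],
    [0,0,0],
    [0,0,0]
  ],
  "dp": [
    [-0.00155,0.00475,0],
    [-0.00155,0.00475,0],
    [-0.00155,0.00475,0],
    [-0.00155,0.00475,0],
    [-0.00155,0.00475,0],
    [-0.00155,0.00475,0],
    [-0.00155,0.00475,0],
    [0,0,0]
  ],
  "grip": [1,1,1,1,1,1,1,1]
}}

```text
t: 15.15
tcp_pos: [483.2, -15.2, 57.2]
orientation: [1.0, 0.002, 0.001, -0.0]
ft_force: [3.5, 2.6, 4.6]
grip_width: 14.9
gripper_force: 40.0
```

```bash
python3 m.py 1
```

```text
15.15 [483.21 -15.17  57.18] force d,n [3.54 2.51] tcp d,n [-182.41   -0.34] 14.945232918778744
wrist clip 47 [193.34 249.7 ] [-110.15  -26.96]
scene [(np.int32(12), array([316.75, 264.42]), array([-111.13,  -22.45]))]
side [(np.int32(16), array([293.62, 248.25]), array([-41.84,  31.82]))]
```

Call:
{"fn": "drive_tool", "kwargs": {
  "rot": [
    [0,0,0],
    [0,0,0],
    [0,0,0],
    [0,0,0],
    [0,0,0]
  ],
  "dp": [
    [-0.00155,0.00475,0],
    [-0.00155,0.00475,0],
    [-0.00155,0.00475,0],
    [-0.00155,0.00475,0],
    [0,0,0]
  ],
  "grip": [1,1,1,1,1]
}}

```text
t: 15.92
tcp_pos: [477.3, -33.7, 57.2]
orientation: [1.0, 0.002, 0.001, -0.0]
ft_force: [4.9, 6.3, 5.1]
grip_width: 15.0
gripper_force: 40.0
```

```bash
python3 m.py 2
```

```text
15.925 [477.27 -33.72  57.16] force d,n [7.52 2.78] tcp d,n [-201.89   -0.37] 14.99055018711513
wrist clip 54 [162.09 240.11] [-110.55  -26.52]
scene [(np.int32(11), array([316.91, 264.36]), array([-111.47,  -22.61]))]
side [(np.int32(14), array([293.86, 248.07]), array([-42.65,  31.75]))]
```

Call:
{"fn": "drive_tool", "kwargs": {
  "rot": [
    [0,0,0],
    [0,0,0],
    [0,0,0],
    [0,0,0]
  ],
  "dp": [
    [-0.0007,0.0021,0],
    [-0.0006,0.002,0],
    [0,0,0],
    [0,0,0]
  ],
  "grip": [1,1,1,1]
}}

```text
t: 16.58
tcp_pos: [476.1, -37.4, 57.1]
orientation: [1.0, 0.002, 0.001, -0.001]
ft_force: [4.7, 6.7, 5.2]
grip_width: 14.9
gripper_force: 40.0
```

```bash
python3 m.py 3
python3 - <<'E'
from h import *
np.set_printoptions(linewidth=220)
a=np.radians(72.3);d=np.array([np.cos(a),np.sin(a),0]);n=np.array([d[1],-d[0],0])
s=observe();g=cv2.imread("pics/p3.png",0)
for nn in(-14,-11,-8,-3,-2,-1,0,1):
    ds=np.arange(-70,-150,-1.0);pp=np.array([proj("wrist",[539,158.5,44]+t*d+nn*n,s) for t in ds],np.float32)
    print(nn,pp[0].round(),pp[-1].round(),cv2.remap(g,pp[None,:,0],pp[None,:,1],1)[0])
E
```

```text
16.575 [476.09 -37.41  57.13] force d,n [7.8  2.44] tcp d,n [-205.76   -0.37] 14.928760868312274
wrist clip 54 [155.48 238.31] [-110.47  -26.6 ]
scene [(np.int32(12), array([316.75, 264.42]), array([-111.13,  -22.45]))]
side [(np.int32(12), array([293.83, 248.08]), array([-42.59,  31.77]))]
-14 [ 83. 201.] [221. 241.] [ 94  95  99  97 103 151 148 154  45 137 150 145 146 149 111 104 106 110  56 101 111 110 112 111 111 111 112 112  62 101 113 112 110 110 109 108 111  87  38  59  89 111 109 108 106 108 109 108  54 102 114 111 110 113
 115 112 110 115  47  87 113 112 112 112 113 115 117 115 113 114 108 108 107  85  90  90  86  62  59  56]
-11 [ 84. 196.] [222. 237.] [ 95  96  96  97 118 150 145 137  57 139 153 153 147  68 144 132 104 106  45 102 114 111 106  58 111 111 111 109  33 105 113 112 109  41 104 112 112  87  37  77 112 107 113  57  96 106 106 109  56  96 112 112 112  47
  95 113 111 117  54  85 113 113 112  65  87 112 111 115 117 116 112 110  95  86  87  87  86  58  59  59]
-8 [ 85. 191.] [223. 232.] [ 98  96  98  95 102 148 148 146  16 152 149 151 150  31 160 149 140 107  22 11
[... 891 characters left out ...]
0 14 20 10 17 16 16 15 17 11 43 61 58 59 62 41 10 20 21 21 23 19 20 16 17 17 12 20 17 19 17  9 18  6 16 18 14 13 18 15 20 11 10 17 19 13 10
 12 12 13 56 61 57 60]
0 [ 86. 178.] [226. 220.] [95 95 95 96 98 84  6 20 19 16 15 12 17 18 16 20 22 16 14 21 16 20 20 16 11 18 22 18 11 15  9 15 10 14 14 11 12 21 24 33 28 24 11 13 19 16 21 19 21 20 21 16 18 12 12 14 17 15 15 14 11 12 15 17  7 19 16 17 12 16 18  9 11
 12  3 13 58 59 57 58]
1 [ 86. 176.] [227. 218.] [96 97 95 97 96 93 53 52 62 55 57 54 59 59 54 53 59 57 55 61 54 54 54 62 63 58 53 55 60 61 64 51 46 37 47 65 58 48 44 43 43 65 59 53 61 66 65 69 58 65 58 68 64 64 58 65 52 49 52 45 43 49 52 51 52 50 48 45 51 43 41 38 44
 41 48 41 58 63 59 58]
```

Call:
{"fn": "drive_tool", "kwargs": {
  "rot": [
    [0,0,0],
    [0,0,0],
    [0,0,0],
    [0,0,0]
  ],
  "dp": [
    [-0.0006,0.0018,0],
    [0,0,0],
    [0,0,0],
    [0,0,0]
  ],
  "grip": [1,1,1,1]
}}

```text
t: 17.23
tcp_pos: [475.5, -39.1, 57.1]
orientation: [1.0, 0.002, 0.001, -0.001]
ft_force: [4.6, 6.7, 4.7]
grip_width: 14.7
gripper_force: 40.0
```

```bash
python3 m.py 4; python3 -c "
from bench import *
print(observe()['dq'].round(4)); print(finish_job())"
```

```text
17.225 [475.54 -39.14  57.13] force d,n [7.8  2.33] tcp d,n [-207.58   -0.37] 14.69665997964899
wrist clip 53 [152.17 237.51] [-110.31  -26.69]
scene [(np.int32(12), array([316.75, 264.42]), array([-111.13,  -22.45]))]
side [(np.int32(13), array([293.69, 248.  ]), array([-42.64,  32.22]))]
[-0.0014  0.0036  0.0005 -0.0013  0.001   0.0028]
the job is handed in; nothing more can be done
None
```

I handed the job in at 17 s with the peg tile in the nest, the keeper pushed to a firm stop, and the post held out at about 8 N, pointer within about 1 mm of the index by my measurement; `finish_job` gave no verdict.

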